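# Sweep the loose jar lids into the lid bay

## Robot

A 6-joint arm with a two-finger parallel gripper is mounted at the origin on the work surface. World frame = base frame: x ahead of the robot, y to its left, z up, the work surface at z = 0. Lengths are in mm, angles in degrees, forces in N, time in s.
With the tool pointing down it reaches from about 275 to 850 mm from the base axis. Payload 19 kg.
Tool frame: the origin (TCP) lies midway between the tips of the shut fingers; the grasp point (between the pads) lies 19 mm behind it; z points along the fingers, y is the line along which they close (so a half turn about z gives the same grasp; the last joint's range is limited). The gripper opens to 85 mm and grips with 20 to 120 N. Pads are 22 mm wide; open, the fingers measure 114 mm over their backs; the gripper's body (76 mm by 85 mm) begins 54 mm behind the grasp point. The pads swing forward as they close: fully open they stand 13 mm farther back than shut.
Start: joints at [-74.37, 8.623, 82.357, -0, 89.026, -7.678], TCP at [227.483, -528.054, 231.267] pointing down, gripper open.
Joint ranges: [-160.23, 160.23], [-39.13, 120.54], [6.94, 153.29], [-79.49, 259.48], [9.18, 160.14], [-161.06, 161.06]. Speed limits (degrees/s): [108.29, 108.29, 127.2, 172.46, 172.46, 172.46].

## Interface

Orientations are given as a 3x3 rotation matrix whose columns are the frame's x, y, z axes.
In Python, from cell import ctrl gives the robot as it stands. The module is installed in compiled form; this text tells all that it offers.
- The arm moves only by the tool send_rows, never from a script. Its argument "series" is text: rows parted by semicolons, each of 7 numbers parted by spaces: the turn, a rotation vector about the tool's x, y, z in degrees, then the shift along the tool's x, y, z in mm, then the finger opening in mm, from 0 to 85.4. In form: rx ry rz dx dy dz jaw; .... A call has 1 to 8 rows; each row shifts and turns the commanded pose from where the row before left it, along the tool's axes as they then stand; what a row does not reach is not made up. A row lasts 1/12 s, in which the tool goes at most 41.7 mm and 7.16 degrees, less where a joint would pass 70% of its speed; a pose out of reach is approached as far as the arm can. A call is refused whole if a number of a shift passes 41.7 or a number of a turn 7.16, either way. A call with a gripper value outside its range is refused whole. The fingers move at their own pace and stop on an object; "newtons" is the grip in N (left out, the last holds). Time passes only in rows, so rows that do not move let the fingers close. It gives the time, the measured TCP pose, the force, the opening and the grip force at its end, in the units of the state.
- ctrl.get_obs(): the state, without advancing time (a new reading comes with each control period).
- ctrl.get_image(name): name is "scene" or "top"; returns a dict with "image" (420x560x3 uint8, blue, green, red), "mtx" (3x3 intrinsics, pixels), "cam_to_world" (4x4, takes a point from camera to world coordinates). Camera axes: x right, y up, looking along -z (the intrinsics and any distortion apply to the point x, -y, -z); pixel columns grow to the right and rows downward; lengths in mm; the calibration is good to about 2 mm. A picture is of the moment at which its call begins. There is no depth.
- ctrl.job_done(): hands the job in; it is judged then, once.
The state is a dict: "time_s": time; "q": joint angles; "qvel": joint speeds; "joint_torque": joint torques, N m; "tool_pos": TCP position; "ee_rot": TCP orientation; "wrist_force": force on the tool from outside, world axes, zero at the start; "torque": the same for the moment, N m; "grip_width": opening from 0.0 (shut) to 1.0 (fully open); "grasp_force": force on a finger pad.
Only numpy, scipy, OpenCV 4.12 (cv2) and the standard library are available. Lean on these libraries where they do the work, as an engineer would, in place of code of your own. Each camera call takes 0.05 s, during which the arm holds its last target. There are 200 camera calls.

## Task

Sweep the three loose white jar lids along the bench top with the fingertips into the open-fronted steel lid bay, until all three lie flat on the bench and completely inside its mouth. Only slide them: do not pick up, lift or tip any lid, and leave the jars and everything else standing where they are.

Things in the scene. Friction and masses are not known exactly. Their poses are not given: they have to be found in the camera images.
- lid_a: loose white plastic screw lid of a culture jar, lying flat on the bench, top up: a disc 56 mm in diameter and 16 mm high, about 30 g, one of three alike; origin at the centre of its underside, z up
- lid_b: loose white plastic screw lid of a culture jar, lying flat on the bench, top up: a disc 56 mm in diameter and 16 mm high, about 30 g, one of three alike; origin at the centre of its underside, z up
- lid_c: loose white plastic screw lid of a culture jar, lying flat on the bench, top up: a disc 56 mm in diameter and 16 mm high, about 30 g, one of three alike; origin at the centre of its underside, z up
- lid_bay: Fixed lid bay: three steel walls 5 mm thick, 30 mm high, no floor (bare bench) and no wall or sill at the mouth. Inside 200 mm wide (its y), 140 mm deep (its x). Origin on the bench at the inside centre; +x points from mouth to back wall: mouth at x = -70 mm, back wall's inner face at +70 mm, side walls' at y = +-100 mm. Left of the lids, mouth facing world -y within 12 degrees
- vial: small amber jar with white cap, 32 mm diameter, 50 mm tall, stands among or beside the lids; leave it alone; origin at the centre of its underside
- stopper: black tapered rubber stopper, 34 mm diameter at the foot, 35 mm tall, stands upright among or beside the lids; leave it alone; origin at the centre of its underside
- reagent: small green jar with black cap, 34 mm diameter, 50 mm tall, stands among or beside the lids; leave it alone; origin at the centre of its underside
- dishes: stack of three culture dishes, 93 mm diameter, 45 mm tall, at the right side of the work; leave it alone; origin at the centre of its underside
- beaker: open glass beaker, about 70 mm diameter, 90 mm tall, at the right side of the bench; leave it alone; origin at the centre of its underside
Not all that is in view belongs to the job. Leave any turquoise look-alike of the lid_a alone. Leave any green look-alike of the lid_c alone.

How it is judged:
By the outcome, as a careful person would: the job done as asked, in the order asked, and still so for the second after the job is handed in, with the robot touching nothing.
It also fails if it takes over 72 s, if anything falls off the work surface, if the arm or the gripper's body presses on something with over 40 N, if the wrist force passes 120 N, or if a joint passes its speed limit or range.

## Working session

There is one attempt and no reset: what is moved stays moved. The work goes in short steps, Python scripts to look and compute and a tool call to move; the robot and the scene stay as the last step left them, time stands still between calls to the robot, and variables do not carry over. Pictures are saved under pics/ and viewed, at most 10 in all, crops included, and the job is handed in when it is done.

Besides the shell and the picture viewer there is one more tool, called after ">>>" by a JSON object that holds its "method" and its "body". send_rows: Moves the arm, as the interface text tells. Its arguments: {"type":"object","properties":{"series":{"type":"string"},"newtons":{"type":"number"}},"required":["series"]}

```bash
mkdir -p pics; python3 - <<'E'
from cell import ctrl
import cv2,numpy as np
for n in("scene","top"):
    d=ctrl.get_image(n);cv2.imwrite(f"pics/{n}0.png",d["image"]);np.savez(f"{n}0.npz",**d);print(n,d["mtx"].tolist(),np.round(d["cam_to_world"],3).tolist(),d.keys())
o=ctrl.get_obs();print(o["time_s"],o["tool_pos"],np.round(o["ee_rot"],3).tolist())
E
```

```text
scene [[407.1852559239938, 0.0, 288.05813611319087], [0.0, 407.1852559239938, 208.6572244928485], [0.0, 0.0, 1.0]] [[0.22, -0.641, 0.735, 1265.401], [0.975, 0.153, -0.158, -272.013], [-0.011, 0.752, 0.659, 665.324], [0.0, 0.0, 0.0, 1.0]] dict_keys(['image', 'mtx', 'cam_to_world'])
top [[493.1516778377105, 0.0, 275.52805724131815], [0.0, 493.1516778377105, 204.56249854670412], [0.0, 0.0, 1.0]] [[0.022, 0.987, -0.16, 368.706], [-1.0, 0.021, -0.003, -119.712], [0.0, 0.16, 0.987, 1257.936], [0.0, 0.0, 0.0, 1.0]] dict_keys(['image', 'mtx', 'cam_to_world'])
0.1 [ 227.43496315 -527.87375762  230.77416231] [[0.918, 0.396, -0.0], [0.396, -0.918, 0.001], [0.0, -0.001, -1.0]]
```

View pics/top0.png

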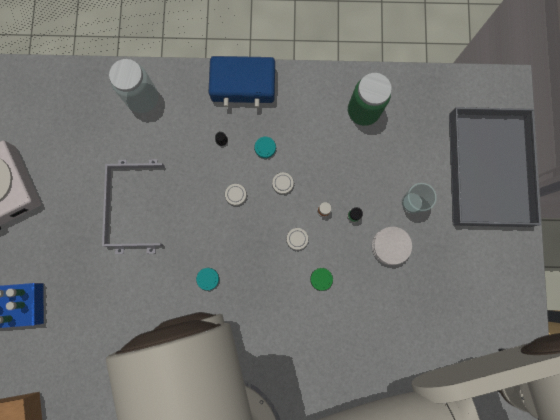

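View pics/scene0.png

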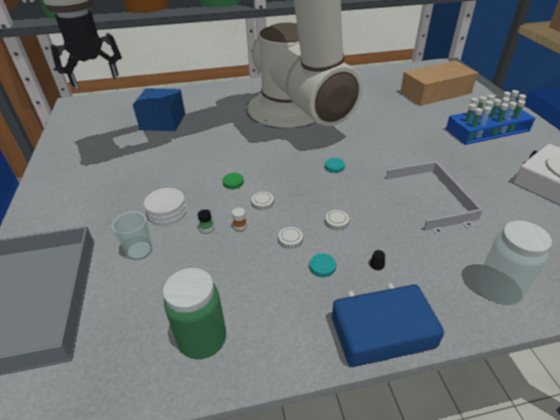

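Top view: white lids at (235,194), (283,183) and (298,239). The bay spans columns 105–161 and rows 163–246, with its mouth on the right. The stopper is at (221,139), the vial at (325,209), and the turquoise look-alikes at (265,147) and (207,279).

```bash
cat > h.py <<'E'
import numpy as np,cv2
from cell import ctrl
def ray(d,u,v,z):
    T=d["cam_to_world"];K=d["mtx"]
    r=T[:3,:3]@np.array([(u-K[0,2])/K[0,0],-(v-K[1,2])/K[1,1],-1]);o=T[:3,3]
    return (o+r*(z-o[2])/r[2])[:2]
def lids(d,box=(90,100,345,300)):
    x0,y0,x1,y1=box;im=d["image"][y0:y1,x0:x1]
    h=cv2.cvtColor(im,cv2.COLOR_BGR2HSV)
    m=((h[...,1]<45)&(h[...,2]>165)).astype(np.uint8)
    m=cv2.morphologyEx(m,cv2.MORPH_CLOSE,np.ones((5,5)))
    n,_,s,c=cv2.connectedComponentsWithStats(m)
    return [(np.round(ray(d,c[i][0]+x0,c[i][1]+y0,15),1).tolist(),int(s[i][4]),np.round(c[i]+[x0,y0],1).tolist()) for i in range(1,n) if s[i][4]>60]
E
python3 - <<'E'
from h import *
d=dict(np.load("top0.npz"))
for l in lids(d):print(l)
R=lambda u,v,z:print((u,v),np.round(ray(d,u,v,z),1))
print("vial,reag,stop,turq,turq,green");[R(*p) for p in[(325,208,50),(356,213,50),(221,138,35),(265,147,16),(207,279,16),(322,279,16)]]
cv2.imwrite("pics/bay.png",cv2.resize(d["image"][150:260,95:235],None,fx=5,fy=5,interpolation=cv2.INTER_CUBIC))
E
```

```text
([629.0, -131.9], 303, [282.4, 182.3])
([596.6, -11.2], 316, [235.0, 193.7])
([565.5, -241.5], 83, [324.9, 207.6])
([485.4, -171.5], 327, [296.9, 238.3])
vial,reag,stop,turq,turq,green
(325, 208) [ 558.9 -238.5]
(356, 213) [ 548.  -315.2]
(221, 138) [737.4  28.1]
(265, 147) [721.4 -84.9]
(207, 279) [378.9  51. ]
(322, 279) [ 385.1 -235.3]
```

View pics/bay.png

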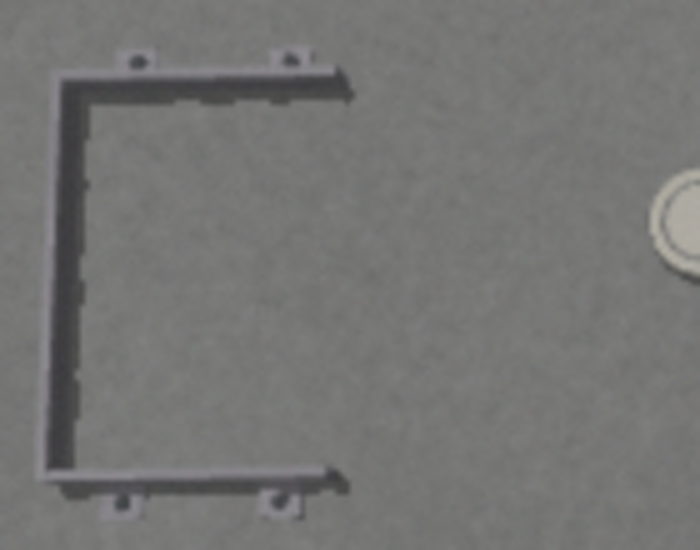

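The crop shows the bay wall tops. The mouth ends are at about (162.4,164.5) and (160.4,244), and the back corners at about (107,165) and (104,245).

```bash
python3 - <<'E'
from h import *
d=dict(np.load("top0.npz"))
P=[ray(d,u,v,30) for u,v in [(162.4,164.3),(160.4,244),(106.8,165),(103.8,245)]]
print(np.round(P,1))
a=P[0]-P[2];b=P[1]-P[3];print(np.degrees(np.arctan2(a[0],-a[1])),np.degrees(np.arctan2(b[0],-b[1])))
c=P[3]-P[2];print(np.linalg.norm(c),np.degrees(np.arctan2(c[1],-c[0])))
o=ctrl.get_obs();print(o["tool_pos"],o["grip_width"])
E
```

```text
[[666.1 175.8]
 [462.4 168.9]
 [661.2 317.7]
 [456.9 309.6]]
1.9799472912290936 2.2503500206615614
204.45180748442255 -2.2860982300967576
[ 227.43496315 -527.87375762  230.77416231] 0.9986481271487634
```

>>> {"method": "send_rows", "body": {"series": "0 0 -6.67 0 0 5 26;0 0 -6.67 0 0 5 26;0 0 -6.67 0 0 5 26;0 0 -6.67 0 0 5 26;0 0 -6.67 0 0 5 26;0 0 -6.67 0 0 5 26;0 0 -6.67 0 0 5 26;0 0 -6.67 0 0 5 26", "newtons": 30}}

```text
time_s: 0.77
tool_pos: [227.4, -527.9, 190.7]
ee_rot: [[0.225, 0.974, -0.0], [0.974, -0.225, 0.001], [0.001, -0.0, -1.0]]
wrist_force: [0.4, -0.0, -0.1]
grip_width: 0.303
grasp_force: 0.0
```

>>> {"method": "send_rows", "body": {"series": "0 0 -6.67 0 0 5 26;0 0 -6.67 0 0 5 26;0 0 0 25 20 0 26;0 0 0 25 20 0 26;0 0 0 25 20 0 26;0 0 0 25 20 0 26;0 0 0 25 20 0 26;0 0 0 25 20 0 26"}}

```text
time_s: 1.43
tool_pos: [348.0, -376.6, 181.0]
ee_rot: [[0.0, 1.0, -0.0], [1.0, -0.0, 0.0], [0.0, -0.0, -1.0]]
wrist_force: [0.4, -0.8, -0.3]
grip_width: 0.305
grasp_force: 0.0
```

>>> {"method": "send_rows", "body": {"series": "0 0 0 25 20 0 26;0 0 0 25 20 0 26;0 0 0 25 20 0 26;0 0 0 25 20 0 26;0 0 0 25 20 0 26;0 0 0 25 20 0 26;0 0 0 25 20 0 26;0 0 0 25 20 0 26"}}

```text
time_s: 2.1
tool_pos: [508.1, -176.5, 181.1]
ee_rot: [[-0.0, 1.0, -0.0], [1.0, 0.0, 0.0], [0.0, -0.0, -1.0]]
wrist_force: [-0.3, -0.4, 1.1]
grip_width: 0.307
grasp_force: 0.0
```

>>> {"method": "send_rows", "body": {"series": "0 0 0 25.4 22.2 0 26;0 0 0 25.4 22.2 0 26;0 0 0 25.4 22.2 0 26;0 0 0 25.4 22.2 0 26;0 0 0 0 0 35 26;0 0 0 0 0 35 26;0 0 0 0 0 35 26;0 0 0 0 0 20 26"}}

```text
time_s: 2.77
tool_pos: [594.6, -75.6, 52.1]
ee_rot: [[-0.001, 1.0, -0.004], [1.0, 0.001, 0.001], [0.001, -0.004, -1.0]]
wrist_force: [-1.2, 1.0, -1.1]
grip_width: 0.307
grasp_force: 0.0
```

```bash
python3 - <<'E'
from h import *
a=ctrl.get_image("scene")["image"];b=ctrl.get_image("top")["image"]
f=lambda i:cv2.resize(i,None,fx=3,fy=3)
cv2.imwrite("pics/c1.png",np.hstack([f(a[100:290,170:300+100]),]))
o=ctrl.get_obs();print(o["tool_pos"])
E
```

```text
[594.13646839 -75.7846296   52.4532874 ]
```

View pics/c1.png

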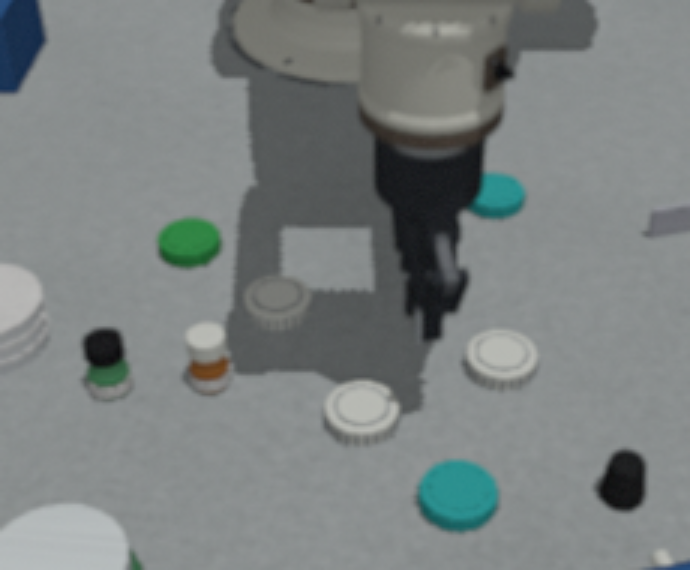

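The gripper is clear, between the lids, with fingertips above the bench. Next I descend and push lid 1.

>>> {"method": "send_rows", "body": {"series": "0 0 0 0 2.5 20 26;0 0 0 0 0 15 26;0 0 0 0 0 8 26;0 0 0 0 0 5 26;0 0 0 5 0 0 26;0 0 0 8 0 0 26;0 0 0 8 0 0 26;0 0 0 8 0 0 26"}}

```text
time_s: 3.53
tool_pos: [599.1, -46.4, 9.3]
ee_rot: [[-0.0, 1.0, 0.001], [1.0, 0.0, -0.0], [-0.0, 0.001, -1.0]]
wrist_force: [-0.3, 0.3, -0.9]
grip_width: 0.305
grasp_force: 0.0
```

>>> {"method": "send_rows", "body": {"series": "0 0 0 10 -1 0 26;0 0 0 12 -1.4 0 26;0 0 0 14 -1.7 0 26;0 0 0 16 -2 0 26;0 0 0 16 -2 0 26;0 0 0 16 -2 0 26;0 0 0 16 -2 0 26;0 0 0 16 -2 0 26"}}

```text
time_s: 4.2
tool_pos: [584.1, 70.5, 8.4]
ee_rot: [[-0.001, 1.0, -0.0], [1.0, 0.001, 0.0], [0.0, -0.0, -1.0]]
wrist_force: [0.8, 0.0, -0.4]
grip_width: 0.306
grasp_force: 0.1
```

```bash
python3 - <<'E'
from h import *
d=ctrl.get_image("top");print(lids(d));print(ctrl.get_obs()["tool_pos"])
a=ctrl.get_image("scene")["image"]
cv2.imwrite("pics/c2.png",cv2.resize(a[110:290,190:420],None,fx=3,fy=3))
E
```

```text
[([673.6, 146.7], 444, [175.1, 163.1]), ([629.0, -132.0], 309, [282.4, 182.3]), ([565.6, -241.8], 85, [324.9, 207.5]), ([485.7, -171.6], 332, [297.0, 238.2]), ([484.0, 265.7], 74, [124.0, 235.1]), ([481.3, 79.3], 97, [197.6, 237.8])]
[583.68451642  72.86209116   8.40826643]
```

View pics/c2.png

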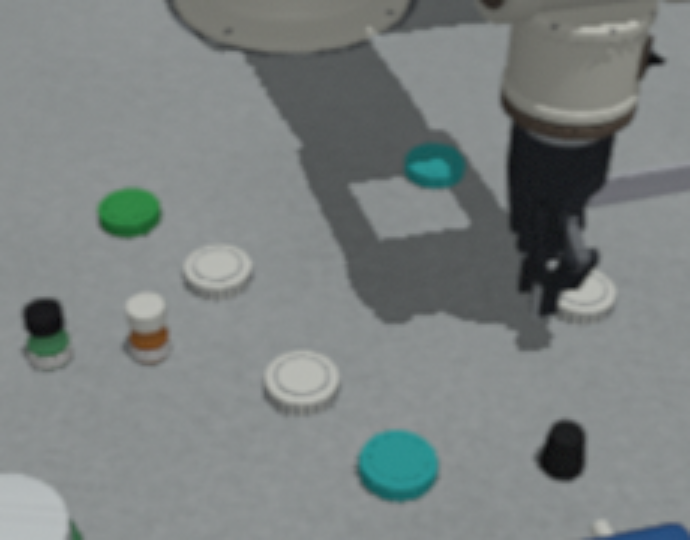

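Lid 1 is seated against the fingers, just ahead of them. I'll keep pushing.

>>> {"method": "send_rows", "body": {"series": "0 0 0 10 -1.4 2 26;0 0 0 16 -2.2 0 26;0 0 0 18 -2.4 0 26;0 0 0 18 -2.4 0 26;0 0 0 18 -2.4 0 26;0 0 0 18 -2.4 0 26;0 0 0 18 -2.4 0 26;0 0 0 14 -1.8 0 26"}}

```text
time_s: 4.97
tool_pos: [566.7, 200.1, 6.2]
ee_rot: [[-0.0, 1.0, -0.0], [1.0, 0.0, 0.0], [0.0, -0.0, -1.0]]
wrist_force: [0.9, -0.1, -1.2]
grip_width: 0.307
grasp_force: 0.0
```

>>> {"method": "send_rows", "body": {"series": "0 0 0 10 -1.2 0 26;0 0 0 7 -0.8 0 26;0 0 0 5 0 0 26;0 0 0 3 0 0 26;0 0 0 0 0 0 26;0 0 0 -12 0 0 26;0 0 0 -15 0 -5 26;0 0 0 -10 0 -20 26"}}

```text
time_s: 5.63
tool_pos: [563.7, 183.9, 29.1]
ee_rot: [[0.0, 1.0, -0.005], [1.0, -0.0, -0.001], [-0.001, -0.005, -1.0]]
wrist_force: [-0.2, -0.7, -0.9]
grip_width: 0.303
grasp_force: 0.0
```

>>> {"method": "send_rows", "body": {"series": "0 0 0 -10 0 -20 26;0 0 0 -20 0 -25 26;0 0 0 -35 7 -5 26;0 0 0 -35 7 0 26;0 0 0 -35 7 0 26;0 0 0 -35 7 0 26;0 0 0 -35 7 0 26;0 0 0 -35 7 0 26"}}

```text
time_s: 6.3
tool_pos: [606.7, -57.0, 81.9]
ee_rot: [[0.001, 1.0, 0.0], [1.0, -0.001, -0.0], [-0.0, 0.0, -1.0]]
wrist_force: [0.2, 0.6, -0.1]
grip_width: 0.303
grasp_force: 0.0
```

>>> {"method": "send_rows", "body": {"series": "0 0 0 -35 7 0 26;0 0 0 -35 7 0 26;0 0 0 -35 7 0 26;0 0 0 -25 2 0 26;0 0 0 -8 0 0 26;0 0 0 0 0 0 26"}}

```text
time_s: 6.8
tool_pos: [629.2, -194.8, 81.3]
ee_rot: [[0.003, 1.0, -0.0], [1.0, -0.003, -0.0], [-0.0, -0.0, -1.0]]
wrist_force: [-0.2, 1.1, 1.2]
grip_width: 0.304
grasp_force: 0.0
```

```bash
python3 - <<'E'
from h import *
d=ctrl.get_image("top");print(lids(d));print(ctrl.get_obs()["tool_pos"])
E
```

```text
[([629.1, -131.4], 285, [282.2, 182.2]), ([566.0, 261.2], 268, [128.0, 203.2])]
[ 629.31564373 -192.94296144   81.32964751]
```

>>> {"method": "send_rows", "body": {"series": "0 0 0 0 0 25 26;0 0 0 0 0 25 26;0 0 0 0 0 15 26;0 0 0 0 0 8 26;0 0 0 0 0 3 26;0 0 0 6 0 0 26;0 0 0 8 0 0 26;0 0 0 8 0 0 26"}}

```text
time_s: 7.52
tool_pos: [630.7, -168.5, 6.6]
ee_rot: [[-0.0, 1.0, 0.002], [1.0, 0.0, -0.0], [-0.0, 0.002, -1.0]]
wrist_force: [0.2, 0.6, 0.4]
grip_width: 0.303
grasp_force: 0.0
```

>>> {"method": "send_rows", "body": {"series": "0 0 0 8 0 0 26;0 0 0 10 0 0 26;0 0 0 14 -0.5 0 26;0 0 0 17 -0.5 0 26;0 0 0 18 -0.5 0 26;0 0 0 18 -0.5 0 26;0 0 0 18 -0.5 0 26;0 0 0 18 -0.5 0 26"}}

```text
time_s: 8.18
tool_pos: [627.0, -46.4, 5.5]
ee_rot: [[-0.0, 1.0, 0.0], [1.0, 0.0, 0.0], [0.0, 0.0, -1.0]]
wrist_force: [-0.3, -0.5, 0.7]
grip_width: 0.307
grasp_force: 0.2
```

>>> {"method": "send_rows", "body": {"series": "0 0 0 18 -0.5 0 26;0 0 0 18 -0.5 0 26;0 0 0 18 -0.5 0 26;0 0 0 18 -0.5 0 26;0 0 0 18 -0.5 0 26;0 0 0 18 -0.5 0 26;0 0 0 18 -0.5 0 26;0 0 0 18 -0.5 0 26"}}

```text
time_s: 8.85
tool_pos: [622.7, 97.5, 5.5]
ee_rot: [[-0.001, 1.0, 0.0], [1.0, 0.001, 0.0], [0.0, 0.0, -1.0]]
wrist_force: [0.6, -0.9, -0.1]
grip_width: 0.304
grasp_force: 0.2
```

>>> {"method": "send_rows", "body": {"series": "0 0 0 18 -1 0 26;0 0 0 18 -1 0 26;0 0 0 18 -1 0 26;0 0 0 15 -0.5 0 26;0 0 0 12 0 0 26;0 0 0 8 0 0 26;0 0 0 5 0 0 26;0 0 0 3 0 0 26"}}

```text
time_s: 9.52
tool_pos: [619.7, 193.1, 5.3]
ee_rot: [[-0.0, 1.0, -0.0], [1.0, 0.0, 0.0], [0.0, -0.0, -1.0]]
wrist_force: [-0.7, 0.1, 0.3]
grip_width: 0.302
grasp_force: 0.2
```

>>> {"method": "send_rows", "body": {"series": "0 0 0 0 0 0 26;0 0 0 -12 0 0 26;0 0 0 -15 0 -5 26;0 0 0 -10 0 -20 26;0 0 0 -10 0 -25 26;0 0 0 -20 -10 -25 26;0 0 0 -35 -13 0 26;0 0 0 -35 -13 0 26"}}

```text
time_s: 10.18
tool_pos: [583.7, 53.3, 82.3]
ee_rot: [[-0.0, 1.0, 0.003], [1.0, 0.0, -0.0], [-0.0, 0.003, -1.0]]
wrist_force: [0.2, -0.8, -1.1]
grip_width: 0.311
grasp_force: 0.0
```

>>> {"method": "send_rows", "body": {"series": "0 0 0 -35 -13 0 26;0 0 0 -35 -13 0 26;0 0 0 -35 -13 0 26;0 0 0 -35 -13 0 26;0 0 0 -35 -13 0 26;0 0 0 -35 -13 0 26;0 0 0 -35 -13 0 26;0 0 0 -35 -3 0 26"}}

```text
time_s: 10.85
tool_pos: [486.9, -227.2, 80.8]
ee_rot: [[0.002, 1.0, -0.0], [1.0, -0.002, -0.0], [-0.0, -0.0, -1.0]]
wrist_force: [-0.1, 0.3, 0.0]
grip_width: 0.302
grasp_force: 0.0
```

```bash
python3 - <<'E'
from h import *
d=ctrl.get_image("top");print(lids(d));print(ctrl.get_obs()["tool_pos"])
E
```

```text
[([620.7, 227.4], 173, [142.6, 182.5]), ([565.9, 258.8], 191, [129.0, 203.2]), ([480.3, -171.4], 175, [296.9, 240.3])]
[ 487.29354265 -232.6244978    81.01230883]
```

>>> {"method": "send_rows", "body": {"series": "0 0 0 0 -1.5 25 26;0 0 0 0 0 25 26;0 0 0 0 0 15 26;0 0 0 0 0 8 26;0 0 0 0 0 3 26;0 0 0 6 0 0 26;0 0 0 8 0 0 26;0 0 0 8 0 0 26"}}

```text
time_s: 11.57
tool_pos: [488.6, -202.0, 5.3]
ee_rot: [[0.0, 1.0, 0.001], [1.0, -0.0, -0.001], [-0.001, 0.001, -1.0]]
wrist_force: [0.5, 0.1, 0.3]
grip_width: 0.304
grasp_force: 0.1
```

>>> {"method": "send_rows", "body": {"series": "0 0 0 8 0 0 26;0 0 0 10 0.5 0 26;0 0 0 14 0.8 0 26;0 0 0 17 1 0 26;0 0 0 18 1 0 26;0 0 0 18 1 0 26;0 0 0 18 1 0 26;0 0 0 18 1 0 26"}}

```text
time_s: 12.23
tool_pos: [494.4, -79.4, 4.5]
ee_rot: [[-0.001, 1.0, 0.0], [1.0, 0.001, 0.0], [0.0, 0.0, -1.0]]
wrist_force: [-0.1, 0.3, 0.8]
grip_width: 0.306
grasp_force: 0.1
```

>>> {"method": "send_rows", "body": {"series": "0 0 0 18 1 0 26;0 0 0 18 1 0 26;0 0 0 18 1 0 26;0 0 0 18 1 0 26;0 0 0 18 1 0 26;0 0 0 18 1 0 26;0 0 0 18 1 0 26;0 0 0 18 1 0 26"}}

```text
time_s: 12.9
tool_pos: [502.1, 64.6, 4.5]
ee_rot: [[-0.001, 1.0, 0.0], [1.0, 0.001, 0.0], [0.0, 0.0, -1.0]]
wrist_force: [0.3, -0.3, -0.3]
grip_width: 0.303
grasp_force: 0.1
```

>>> {"method": "send_rows", "body": {"series": "0 0 0 18 0.5 0 26;0 0 0 18 0.5 0 26;0 0 0 18 0.5 0 26;0 0 0 18 0.5 0 26;0 0 0 17 0 0 26;0 0 0 14 0 0 26;0 0 0 11 0 0 26;0 0 0 7 0 0 26"}}

```text
time_s: 13.57
tool_pos: [504.0, 185.3, 4.4]
ee_rot: [[-0.001, 1.0, 0.0], [1.0, 0.001, 0.0], [0.0, 0.0, -1.0]]
wrist_force: [0.0, -0.9, -0.2]
grip_width: 0.309
grasp_force: 0.1
```

>>> {"method": "send_rows", "body": {"series": "0 0 0 4 0 0 26;0 0 0 2 0 0 26;0 0 0 0 0 0 26;0 0 0 -12 0 0 26;0 0 0 -15 0 -5 26;0 0 0 -10 0 -20 26;0 0 0 -10 0 -25 26;0 0 0 -20 0 -25 26"}}

```text
time_s: 14.23
tool_pos: [503.9, 121.6, 79.9]
ee_rot: [[0.0, 1.0, -0.001], [1.0, -0.0, 0.0], [0.0, -0.001, -1.0]]
wrist_force: [-0.1, 0.5, -0.1]
grip_width: 0.306
grasp_force: 0.0
```

>>> {"method": "send_rows", "body": {"series": "0 0 0 -35 0 -20 26;0 0 0 -35 0 -20 26;0 0 0 -35 0 -20 26;0 0 0 -35 0 0 26;0 0 0 -35 0 0 26;0 0 0 -35 0 0 26;0 0 0 -20 0 0 26;0 0 0 0 0 0 26"}}

```text
time_s: 14.9
tool_pos: [503.7, -112.0, 139.2]
ee_rot: [[0.004, 1.0, -0.0], [1.0, -0.004, -0.001], [-0.001, -0.0, -1.0]]
wrist_force: [0.1, -0.3, 0.2]
grip_width: 0.302
grasp_force: 0.0
```

```bash
python3 - <<'E'
from h import *
d=ctrl.get_image("top");print(lids(d));print(ctrl.get_obs()["tool_pos"])
cv2.imwrite("pics/t9.png",cv2.resize(d["image"][100:320,90:440],None,fx=2.2,fy=2.2))
E
```

```text
[([619.0, 228.0], 261, [142.4, 183.1]), ([590.7, -103.8], 223, [271.1, 196.7]), ([566.1, 259.6], 271, [128.6, 203.2]), ([504.1, 224.6], 289, [140.7, 227.6])]
[ 503.78906173 -110.11784359  139.14202131]
```

View pics/t9.png

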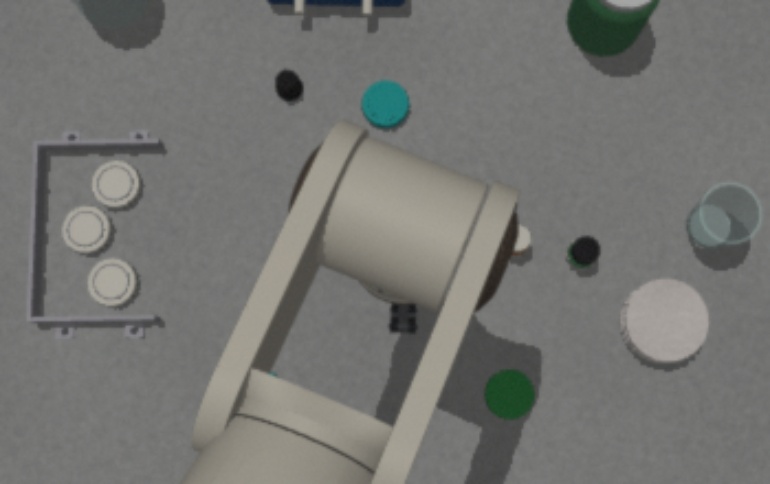

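All three lids lie flat, well inside the mouth (y of at least about 196 against the mouth at 172). The jars, stopper and look-alikes that are in view haven't moved, and the arm is clear.

```bash
python3 -c "
from cell import ctrl
print(ctrl.job_done())"
```

```text
the job is handed in; nothing more can be done
None
```

I swept all three white lids into the lid bay, where they lie flat and fully inside its mouth, and handed the job in at about 15 s; nothing else was seen to move, though the arm partly hid the vial and one turquoise look-alike in the last picture.

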